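Swing the bridge blank into the drilling jig

ROBOT

A 6-joint arm with a two-finger parallel gripper is mounted at the origin on a cart in front of the work surface, level with it; the furniture and walls round the work are solid. World frame = base frame: x ahead of the robot, y to its left, z up, the work surface at z = 0. Lengths are in mm, angles in rad, forces in N, time in s.
With the tool pointing down it reaches from about 400 to 925 mm from the base axis. Payload 3.4 kg.
Tool frame: the origin (TCP) lies midway between the tips of the shut fingers; the grasp point (between the pads) lies r.grasp_offset behind it (r.grasp_offset is the distance from the TCP to the grasp point, in mm); z points along the fingers, y is the line along which they close (so a half turn about z gives the same grasp; the last joint's range is limited). The gripper opens to 85 mm and grips with 20 to 120 N. Pads are 22 mm wide; open, the fingers measure 114 mm over their backs; the gripper's body (76 mm by 85 mm) begins 54 mm behind the grasp point. The pads swing forward as they close: fully open they stand 13 mm farther back than shut.
Start: joints at [-1.258, 0.307, 1.506, -0, 1.328, -0.073], TCP at [216.882, -532.535, 231.305] pointing down, gripper open.
Joint ranges: [-3.12, 3.12], [-1.05, 2.28], [0.14, 2.33], [-1.42, 4.57], [0.1, 2.73], [-2.68, 2.68]. Speed limits (rad/s): [2.57, 2.57, 3.14, 3.14, 3.14, 3.14].

INTERFACE

Orientations are given as a unit quaternion [w, x, y, z].
In Python, from station import r gives the robot as it stands.
- The arm moves only by the shell command python3 -m jog 'ROWS' [OPENING]. ROWS is text: rows parted by semicolons, each of 6 numbers parted by spaces: the shift along the tool's x, y, z in mm, then the turn, a rotation vector about the tool's x, y, z in degrees. A call has 1 to 20 rows; each row shifts and turns the commanded pose from where the row before left it, along the tool's axes as they then stand; what a row does not reach is not made up. A row lasts 1/8 s, in which the tool goes at most 62.5 mm and 10.7 degrees, less where a joint would pass 70% of its speed; a pose out of reach is approached as far as the arm can. A call is refused whole if a number of a shift passes 62.5 or a number of a turn 10.7, either way. A call with a gripper value outside its range is refused whole. OPENING is the closure, from -1 (fully open) to 1 (shut), so that 0 is half open, set as the call begins (- or left out, the last holds). The fingers move at their own pace and stop on an object; the grip force is fixed at half the most. Time passes only in rows, so rows that do not move let the fingers close. It gives the time, the measured TCP pose, the force, the opening and the grip force at its end, in the units of the state.
- r.get_obs(): the state, without advancing time (a new reading comes with each control period).
- r.capture(name): name is "scene" or "top" or "wrist"; returns a dict with "frame" (400x640x3 uint8, red, green, blue), "K" (3x3 intrinsics, pixels), "k1" (the pictures are not rectified: a ray, as slopes to the right and down, at radius r is drawn at 1 + k1 r^2 times it, then the intrinsics apply), "rvec" (rotation vector, rad) and "tvec" (3), from world to camera coordinates, as OpenCV has them. Camera axes: x right, y down, z forward; pixel columns grow to the right and rows downward; lengths in mm; the calibration is good to about 2 mm. A picture is of the moment at which its call begins. There is no depth.
- r.hand_in(): hands the job in; it is judged then, once.
Trained networks look in the newest picture that a camera, given by its name, has taken for a name from the list of things; names that differ only in an ending like _2 or _b are one class to them, and where a whole thing is asked for, a point or a joint stands for the part that bears it (a point fixed in the world has none). Each returns a list of dicts, best first, with "confidence" (0 to 1); they miss things now and then, are a little off and sometimes report something else, mostly with a low value. They report only what shows in the picture. A call takes as long as a camera call.
- r.search_frame(camera, thing): "uv" ([column, row] in pixels, amid what is visible of it).
- r.spot_point(camera, thing): "uv" ([column, row] in pixels: a listed point, or the origin of a listed thing).
The state is a dict: "time_s": time; "joint_positions": joint angles; "joint_vel": joint speeds; "tau": joint torques, N m; "position": TCP position; "ee_rot": TCP orientation; "wrist_force": force on the tool from outside, world axes, zero at the start; "moment": the same for the moment, N m; "grip_width": opening from 0.0 (shut) to 1.0 (fully open); "grasp_force": force on a finger pad.
Only numpy, scipy, OpenCV 4.12 (cv2) and the standard library are available. Lean on these libraries where they do the work, as an engineer would, in place of code of your own. Each camera call takes 0.05 s, during which the arm holds its last target. There are 200 camera calls.

TASK

Load the dark bridge blank into the drilling jig: keeping it flat on the board, slide its near end in between the two pegs and up against the wooden heel block while it is still askew, then swing the other end round, pivoting at the pegs, past the sprung catch until the blank meets the stop pin and the catch has sprung fully out behind it. Feel for the stop and press the blank home against it with about 12 N for a moment, never forcing it against the pegs, block, stop or board with more than 18 N; leave it released and the things around undisturbed.

Things in the scene. Friction and masses are not known exactly. Their poses are not given: they have to be found in the camera images.
- jig: Plywood drilling jig fixed on the bench: board 225 x 300 x 15 mm (x -135 to 90, y -135 to 165), origin on its underside, board top z = 15. All jig numbers here are mm in this frame. The seated blank lies along y, its side faces nominally at x = 12 (the face to push on) and x = 60, its heel end at y = -100.
- fittings: All that stands on the board: heel block, two pegs, stop pin and catch; same origin and axes as the jig. Wooden heel block: 24 high above the board, x -5 to 80; its working face looks to the jig's +y and lies at y = -100. The blank must not press on the fittings with more than 18 N. Pressed home it must bear on them with over 4 N for 0.1 s (pressing down on the board eats the push).
- post: Pivot post: fixed steel peg, 16 dia, 23 high above the board, at jig (3, -80); origin at board underside level. When the blank at yaw q to the jig touches both post and heel block, its post-side heel corner is at y = -100, x = 3 + 20 tan q + 8 / cos q.
- guard_pin: Guard pin: second fixed steel peg like the post, at jig (71.5, -53). The heel end of the blank (48 wide) goes in between post and guard pin with 3 to 9 mm play while it is askew (yaw 0 to 0.75 to the jig) and then up to the heel block.
- stop_mark (a point): Fixed mark on the board at jig (68, 72, 15): NOMINAL centre of the stop pin (rigid, steel, 16 dia, 22 high), which stops the blank's +x side face. Pin and catch share one aluminium bracket (8 high, x 66 to 86, y 55 to 155) clamped anywhere within 11 mm of nominal along x; this setting is not reported: feel for the stop. Best push on the blank's other side at y 50 to 65.
- catch_mark (a point): Fixed mark at jig (9, 85, 35): NOMINAL tip of the catch's steel nose (20 high), which sticks out toward -y from a housing 22 high at y 125 to 155. Flat back at x = 9, ramp from (-22, 103) to (5, 85) facing the incoming blank. It shifts in x with the stop pin. Swinging in toward +x, the blank's far end rides up the ramp and pushes the catch back.
- catch (a joint): Catch, m: 0 sprung fully out (toward the jig's -y); grows to 0.028 as it is pushed toward +y (light spring, 0.7 N at 0, 1.6 N at 0.015). The blank pushes it to 0.010 to 0.020; once the blank touches the stop pin it springs out behind the blank's -x face, 2 to 4 mm clear. Passing it takes 3 to 7 N of push.
- blank: Dark rosewood bridge blank, loose, 48 wide (own x) x 192 long (own y), 16 mm thick (raised middle 18, with a slot and six pin holes), 0.06 to 0.13 kg; origin at the centre of its underside. It starts flat on the board at yaw +0.5 to +0.7 to the jig, its heel end (-y) 45 to 90 mm short of the heel block, just outside the pegs. It may be gripped across its width from its middle to 20 mm heelward.
- blank_heel (a point): centre of the blank's heel end (own -y end), on the underside
- blank_tip (a point): centre of the blank's other end (own +y end), on the underside
- radius_block: sanding block of plain wood, 121 x 86 x 24 mm, bystander; origin under its centre
- wax_tin: round tin 77 dia x 32 mm, bystander; origin under its centre
- glue: upright bottle 45 x 47 x 130 mm, bystander; origin under its centre

How it is judged:
By the outcome, as a careful person would: the job done as asked, in the order asked, and still so for the second after the job is handed in, with the robot touching nothing.
It also fails if it takes over 67 s, if anything falls off the work surface, if the arm or the gripper's body presses on something with over 40 N, if the wrist force passes 120 N, or if a joint passes its speed limit or range.

## Working session

There is one attempt and no reset: what is moved stays moved. The work goes in short steps, Python scripts to look and compute and a shell command to move; the robot and the scene stay as the last step left them, time stands still between calls to the robot, and variables do not carry over. Pictures are saved under pics/ and viewed, at most 13 in all, crops included, and the job is handed in when it is done.

```bash
ls; mkdir -p pics
cat > h.py <<'E'
import numpy as np, cv2
from station import r
from scipy.spatial.transform import Rotation as R
def ray(c,uv):
    K=c["K"];p=cv2.undistortPoints(np.array([[uv]],float),np.array(K,float),np.array([c["k1"],0,0,0,0],float)).ravel()
    Rm=cv2.Rodrigues(np.array(c["rvec"],float))[0];o=-Rm.T@np.array(c["tvec"],float).ravel()
    return o,Rm.T@np.array([p[0],p[1],1.0])
def onz(c,uv,z):
    o,d=ray(c,uv);return o+d*(z-o[2])/d[2]
def proj(c,P):
    return cv2.projectPoints(np.array(P,float).reshape(-1,1,3),np.array(c["rvec"],float),np.array(c["tvec"],float),np.array(c["K"],float),np.array([c["k1"],0,0,0,0],float))[0].reshape(-1,2)
def save(c,n): cv2.imwrite("pics/"+n+".png",c["frame"][:,:,::-1])
E
cat > look.py <<'E'
from h import *
Z={"jig":0,"fittings":0,"post":0,"guard_pin":0,"stop_mark":15,"catch_mark":35,"blank":15,"blank_heel":15,"blank_tip":15,"radius_block":0,"wax_tin":0,"glue":0}
for cam in ["top","scene"]:
    c=r.capture(cam);save(c,cam+"0")
    print(cam)
    for t,z in Z.items():
        for d in r.spot_point(cam,t)[:2]:
            print(t,round(d["confidence"],2),np.round(d["uv"],1),np.round(onz(c,d["uv"],z),1))
o=r.get_obs();print(o["time_s"],r.grasp_offset,o["ee_rot"],o["position"],o["wrist_force"])
E
python3 look.py
```

```text
pics
top
jig 0.75 [351.3 201. ] [537.6  29.9   0. ]
post 0.58 [387.6 205.8] [528.2 -55.8   0. ]
post 0.22 [348.8 198. ] [544.6  35.9   0. ]
guard_pin 0.46 [378.1 172.3] [607.9 -33.    0. ]
stop_mark 0.73 [324.7 171.3] [604.6  94.3  15. ]
stop_mark 0.17 [289.3 237.9] [447.  172.4  15. ]
catch_mark 0.92 [317.5 190.2] [556.5 110.   35. ]
blank 0.61 [332.  221.5] [487.   74.9  15. ]
blank 0.3 [290.5 233.9] [456.2 170.   15. ]
blank_heel 0.95 [368.  200.8] [537.1  -8.1  15. ]
blank_heel 0.26 [231.6 174.2] [592.6 312.2  15. ]
blank_tip 0.76 [290.3 237.1] [448.9 170.2  15. ]
blank_tip 0.37 [329.7 220.9] [488.2  80.2  15. ]
radius_block 0.81 [298.3 114.6] [745.2 161.1   0. ]
radius_block 0.66 [350.  200.3] [539.2  33.    0. ]
wax_tin 0.89 [230.6 241.7] [435.9 309.5   0. ]
glue 0.86 [233.  176.6] [589.5 311.5   0. ]
glue 0.36 [290.1 237.2] [449.3 171.6   0. ]
scene
jig 0.72 [350.2 191.2] [544.4  41.3   0. ]
jig 0.15 [372.3 169.4] [538.1 -52.7   0. ]
post 0.54 [377.4 170.5] [525.5 -56.5   0. ]
guard_pin 0.6 [346.5 161.4] [607.8 -40.5  -0. ]
stop_mark 0.61 [311.2 184.8] [626.1  88.1  15. ]
stop_mark 0.21 [325.4 194.8] [579.5  95.4  15. ]
catch_mark 0.96 [326.2 195.2] [567.  109.8  35. ]
catch_mark 0.6 [321.3 302.8] [421.1 336.7  35. ]
blank 0.72 [252.4 183.7] [746.3 165.2  15. ]
blank 0.66 [360.2 204.1] [496.9  73.8  15. ]
blank_heel 0.67 [364.4 176. ] [535.7  -8.7  15. ]
blank_tip 0.56 [354.5 241. ] [452.4 169.1  15. ]
radius_block 0.75 [250.8 182.3] [763.8 154.4   0. ]
wax_tin 0.9 [324.  301.9] [428.8 317.6   0. ]
glue 0.64 [263.2 261. ] [589.4 312.9   0. ]
1.3 18.700000000000003 [-1.68134831e-05  9.81360712e-01  1.92174798e-01  2.39417198e-06] [ 216.89230472 -532.53083842  231.2855823 ] [-0.01187009  0.49125161 -0.12526876]
```

View pics/top0.png

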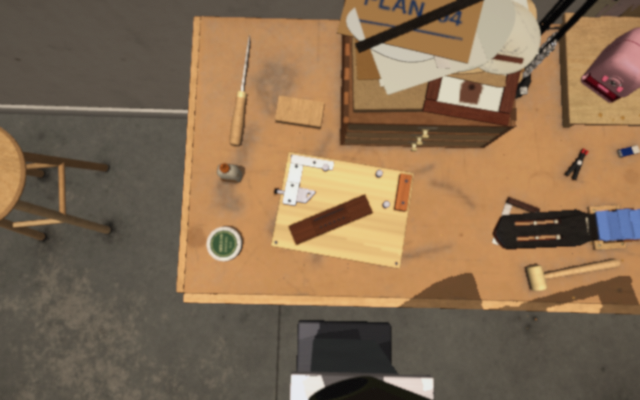

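View pics/scene0.png

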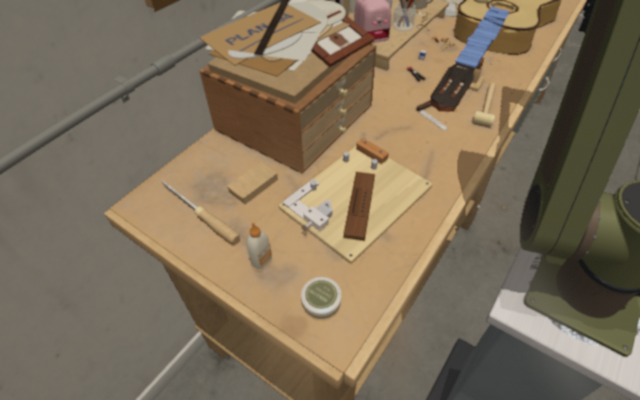

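```bash
python3 -m jog '37.6 -34.3 -9 0 0 0;37.6 -34.3 -9 0 0 0;37.6 -34.3 -9 0 0 0;37.6 -34.3 -9 0 0 0;37.6 -34.3 -9 0 0 0;37.6 -34.3 -9 0 0 0;37.6 -34.3 -9 0 0 0;37.6 -34.3 -9 0 0 0;37.6 -34.3 -9 0 0 0;37.6 -34.3 -9 0 0 0;37.6 -34.3 -9 0 0 0;37.6 -34.3 -9 0 0 0' && python3 -m jog '0 0 0 0 0 -10.4;0 0 0 0 0 -10.4;0 0 0 0 0 -10.4;0 0 0 0 0 -10.4;0 0 0 0 0 -10.4;0 0 0 0 0 -10.4;0 0 0 0 0 -10.4;0 0 0 0 0 -10.4;0 0 0 0 0 -10.4' -1
cat > look2.py <<'E'
from h import *
import sys
n=sys.argv[1]
c=r.capture("wrist");save(c,n)
Z={"jig":0,"post":0,"guard_pin":0,"stop_mark":15,"catch_mark":35,"blank":15,"blank_heel":15,"blank_tip":15}
for t,z in Z.items():
    for d in r.spot_point("wrist",t)[:2]:
        print(t,round(d["confidence"],2),np.round(d["uv"],1),np.round(onz(c,d["uv"],z),1))
o=r.get_obs();print(o["time_s"],o["position"],o["ee_rot"],o["joint_positions"],o["wrist_force"])
np.savez("pics/"+n+".npz",**{k:v for k,v in c.items()})
E
python3 look2.py w1
```

```text
time_s: 2.8
position: [480.0, 20.5, 339.8]
ee_rot: [0.0, 0.981, 0.192, 0.0]
wrist_force: [-0.1, 0.3, -0.7]
grip_width: 1.0
grasp_force: 0.0
time_s: 3.92
position: [479.4, 18.9, 339.4]
ee_rot: [0.0, 0.529, 0.849, 0.0]
wrist_force: [-0.5, -0.1, 0.7]
grip_width: 0.998
grasp_force: 0.0
jig 0.82 [360.7 160.1] [536.5  27.9   0. ]
post 0.67 [383.5 215.7] [606.5 -31.4   0. ]
post 0.51 [334.7 204.8] [533.3 -48.1   0. ]
stop_mark 0.6 [437.5 148.8] [620.6  89.6  15. ]
catch_mark 0.8 [415.  113.7] [563.9 115.1  35. ]
catch_mark 0.17 [436.  148.3] [611.   89.1  35. ]
blank 0.65 [351.8 115.8] [495.2  77.2  15. ]
blank_heel 0.85 [348.5 184.4] [534.5  -8.4  15. ]
blank_heel 0.56 [436.3 145.2] [616.5  93.1  15. ]
blank_tip 0.77 [354.6  36.4] [453.7 164.4  15. ]
4.375 [479.47934424  18.8555399  339.33040274] [1.94682216e-05 5.32153838e-01 8.46647679e-01 7.76359506e-06] [-4.87488249e-02  1.01930755e-01  1.50654002e+00 -5.56003900e-06
  1.53308033e+00 -4.97259947e-01] [0.34536332 0.49260213 0.68847688]
```

View pics/w1.png

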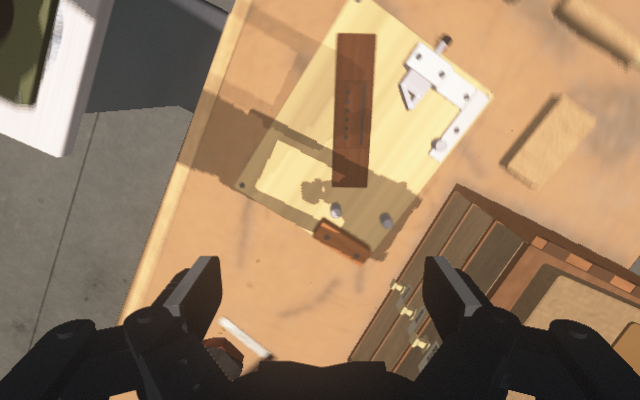

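Run:
```python
import cv2
i=cv2.imread("pics/w1.png")[0:275,225:505]
cv2.imwrite("pics/w1c.png",cv2.resize(i,None,fx=2.15,fy=2.15,interpolation=cv2.INTER_CUBIC))
```

```text
(no output)
```

View pics/w1c.png

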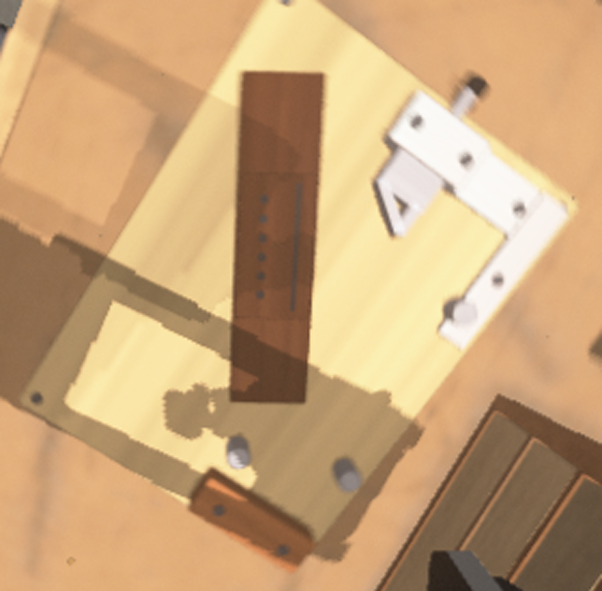

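```bash
cat > fit.py <<'E'
from h import *
from scipy.optimize import least_squares
d=dict(np.load("pics/w1.npz")); c=d
s=lambda u,v:(225+u/2.15,v/2.15)
J=[(90,165,15),(-135,-135,15),(3,-80,38),(71.5,-53,38),(-5,-100,39),(80,-100,39)]
U=np.array([s(577,207),s(22,397),s(237,444),s(344,468),s(210,468),s(313,535)])
def w(p,P): 
    P=np.array(P,float);a=p[2];o=P.copy()
    o[:,0]=p[0]+np.cos(a)*P[:,0]-np.sin(a)*P[:,1];o[:,1]=p[1]+np.sin(a)*P[:,0]+np.cos(a)*P[:,1];return o
f=least_squares(lambda p:(proj(c,w(p,J))-U).ravel(),[540,30,-.1],loss="soft_l1")
p=f.x;print("jig",p);print((proj(c,w(p,J))-U).round(1))
B=[(-24,96,31),(24,96,31),(24,-96,31),(-24,-96,31)]
V=np.array([s(243,72),s(324,74),s(305,403),s(231,402)])
g=least_squares(lambda p:(proj(c,w(p,B))-V).ravel(),[495,77,.46]);b=g.x
print("blank",b,(proj(c,w(b,B))-V).round(1))
R2=lambda a:np.array([[np.cos(a),-np.sin(a)],[np.sin(a),np.cos(a)]])
tj=lambda q:R2(p[2]).T@(np.array(q)[:2]-p[:2])
print("blank in jig",tj(b),"yaw",b[2]-p[2])
for k,z in [((462,311),37)]: print("stop",tj(onz(c,s(*k),z)))
print("bracket corner",tj(onz(c,s(570,207),23)),"nose",tj(onz(c,s(398,236),35)),tj(onz(c,s(375,182),35)))
print("cam",ray(c,(320,200)))
E
python3 fit.py
```

```text
jig [ 5.36503498e+02  3.63361798e+01 -1.31760442e-01]
[[ 1.6 -6.3]
 [-4.6 -1.3]
 [-0.8  2.7]
 [ 1.4  2.1]
 [-1.2  0.2]
 [ 0.9  0.3]]
blank [4.94746855e+02 7.84903998e+01 4.33238053e-01] [[-1.1 -0.4]
 [ 1.1 -0.4]
 [ 0.4  0.6]
 [-0.4  0.4]]
blank in jig [-46.93290391  36.30286526] yaw 0.5649984952509495
stop [67.41078486 68.49892902]
bracket corner [ 86.81091691 153.55717833] nose [ 8.71240401 82.07268035] [-20.93446242  98.65126363]
cam (array([446.26253672,  85.51164145, 482.89717455]), array([ 0.12708079, -0.26969327, -0.95458531]))
```

```bash
python3 -m jog '-16 10.5 42 0 0 0;-16 10.5 42 0 0 0;-16 10.5 42 0 0 0;-16 10.5 42 0 0 0.9;0 0 0 0 0 0;0 0 0 0 0 0' | head -3; python3 look2.py w2
python3 - <<'E'
import cv2
i=cv2.imread("pics/w2.png")
cv2.imwrite("pics/w2c.png",cv2.resize(i[:300,150:550],None,fx=2,fy=2,interpolation=cv2.INTER_CUBIC))
E
```

```text
time_s: 5.12
position: [545.3, -20.4, 172.1]
ee_rot: [0.0, 0.538, 0.843, 0.0]
jig 0.91 [337.1 121.7] [536.8  30.4   0. ]
post 0.54 [298.  196.4] [533.1 -48.6   0. ]
post 0.15 [373.4 209.6] [604.9 -30.2   0. ]
guard_pin 0.88 [371.1 206.5] [601.4 -28.3   0. ]
stop_mark 0.85 [458.7  95. ] [618.9  93.9  15. ]
catch_mark 0.65 [416.4  38.3] [561.8 112.4  35. ]
catch_mark 0.49 [457.   93.6] [610.1  91.1  35. ]
blank 0.6 [314.9  47.4] [494.1  76.8  15. ]
blank_heel 0.96 [316.8 161.6] [534.3  -7.6  15. ]
5.575 [545.22314764 -20.4227842  171.9768405 ] [5.25125487e-04 5.38244116e-01 8.42788784e-01 2.46011390e-04] [-1.14850567e-01  3.18573814e-01  1.65275599e+00 -1.93866793e-05
  1.16910319e+00 -5.48934510e-01] [-0.87047014 -0.20147406  0.12673495]
```

View pics/w2c.png

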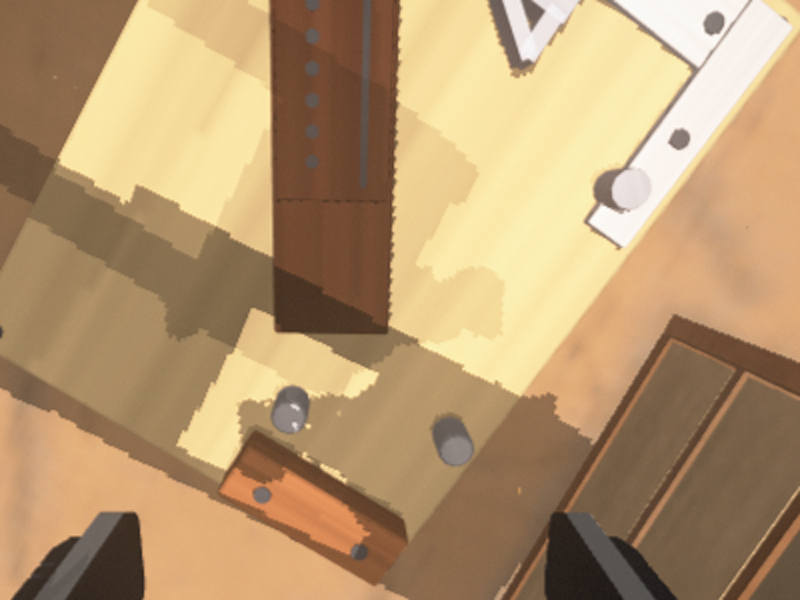

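```bash
cat > fit2.py <<'E'
from h import *
from scipy.optimize import least_squares
c=dict(np.load("pics/w2.npz"))
s=lambda u,v:(150+u/2,v/2)
J=[(3,-80,38),(3,-80,15),(71.5,-53,38),(71.5,-53,15),(-5,-100,39),(80,-100,39),(-5,-100,15),(80,-100,15)]
U=np.array([s(289,417),s(292,398),s(456,449),s(449,427),s(243,457),s(405,541),s(257,432),s(407,520)])
L=[(140,0),(0,275)]
def w(p,P): 
    P=np.array(P,float);a=p[2];o=P.copy()
    o[:,0]=p[0]+np.cos(a)*P[:,0]-np.sin(a)*P[:,1];o[:,1]=p[1]+np.sin(a)*P[:,0]+np.cos(a)*P[:,1];return o
f=least_squares(lambda p:(proj(c,w(p,J))-U).ravel(),[540,30,-.1],loss="soft_l1")
p=f.x;print("jig",p);print((proj(c,w(p,J))-U).round(1).tolist())
def res(q):
    return (proj(c,w(q[:3],[(24,-96,31),(-24,-96,31),(24,q[3],31),(-24,q[3],31)]))-np.array([s(387,333),s(275,331),s(391,200),s(275,200)])).ravel()
g=least_squares(res,[495,77,.46,-40]);b=g.x
print("blank",b,g.fun.round(1))
R2=lambda a:np.array([[np.cos(a),-np.sin(a)],[np.sin(a),np.cos(a)]])
tj=lambda q:R2(p[2]).T@(np.array(q)[:2]-p[:2])
tw=lambda q:p[:2]+R2(p[2])@np.array(q)
print("blank in jig",tj(b),"yaw",b[2]-p[2],"heel corners",tj(w(b[:3],[(-24,-96,0)])[0]),tj(w(b[:3],[(24,-96,0)])[0]))
print("edge pts",[tj(onz(c,s(*k),15)) for k in [(140,0),(0,275),(795,28),(520,390),(0,352)]])
print("stop",tj(onz(c,s(631,188),37)),tj(onz(c,s(609,190),15)),"nose",tj(onz(c,s(525,62),35)))
E
python3 fit2.py
```

```text
jig [ 5.39540089e+02  3.04676992e+01 -1.29050879e-01]
[[-0.6, 0.9], [-0.2, 2.3], [-0.1, -0.1], [-0.5, 1.8], [2.4, -4.8], [3.4, 0.3], [-1.2, -1.7], [0.0, -1.5]]
blank [ 4.94973300e+02  7.92051258e+01  4.18180882e-01 -4.24722502e+01] [ 0.7 -0.1 -0.3  0.1  0.9  0.5 -1.3 -0.4]
blank in jig [-50.4683573   42.59671733] yaw 0.5472317615112217 heel corners [-21.01237069 -51.87203334] [ 19.97810179 -26.89642192]
edge pts [array([-131.61367196,   29.63201535]), array([-134.0388887 ,  -97.58634229]), array([ 91.21531749, 158.46482005]), array([ 88.08133239, -19.31686734]), array([-119.95165483, -129.23863155])]
stop [67.3506043 72.080074 ] [67.56031288 71.1935904 ] nose [ 6.05119398 86.60591476]
```

```bash
python3 -m jog '25.2 -1 15 0 0 0;25.2 -1 15 0 0 0;25.2 -1 15 0 0 0;25.2 -1 15 0 0 0;0 0 25 0 0 0;0 0 20 0 0 0;0 0 15 0 0 0;0 0 0 0 0 0' -0.6 && python3 -m jog '0 0 9 0 0 0;0 0 8 0 0 0;0 0 6 0 0 0;0 0 4 0 0 0;0 0 2 0 0 0;0 0 0 0 0 0;0 0 0 0 0 0'
```

```text
time_s: 6.58
position: [498.2, 69.3, 50.5]
ee_rot: [-0.001, 0.538, 0.843, -0.001]
wrist_force: [0.1, -0.5, -0.3]
grip_width: 0.799
grasp_force: 0.0
time_s: 7.45
position: [499.3, 69.3, 22.4]
ee_rot: [0.0, 0.538, 0.843, 0.0]
wrist_force: [-0.3, 0.7, 0.5]
grip_width: 0.797
grasp_force: 0.0
```

```bash
python3 -m jog '0 0 3 0 0 0;0 0 3 0 0 0;0 0 0.5 0 0 0;0 0 0 0 0 0' && python3 -m jog '0 0 0 0 0 0;0 0 0 0 0 0;0 0 0 0 0 0;0 0 0 0 0 0;0 0 0 0 0 0;0 0 0 0 0 0' 1
python3 - <<'E'
from h import *
c=r.capture("wrist");save(c,"w3")
o=r.get_obs();print(o["position"],o["ee_rot"],o["wrist_force"],o["moment"],o["grip_width"])
E
```

```text
time_s: 7.95
position: [499.1, 69.3, 15.7]
ee_rot: [-0.0, 0.538, 0.843, -0.0]
wrist_force: [1.7, -0.9, 0.9]
grip_width: 0.799
grasp_force: 0.0
time_s: 8.7
position: [499.3, 69.3, 16.2]
ee_rot: [0.0, 0.538, 0.843, 0.0]
wrist_force: [-0.5, -0.6, 6.1]
grip_width: 0.542
grasp_force: 62.0
[499.28828369  69.29094241  16.22281231] [2.05764887e-04 5.38338767e-01 8.42728482e-01 1.84551710e-04] [-0.89048842  0.00558517  4.85506315] [-0.1004964   0.24797902 -0.06656411] 0.5423431069862212
```

View pics/w3.png

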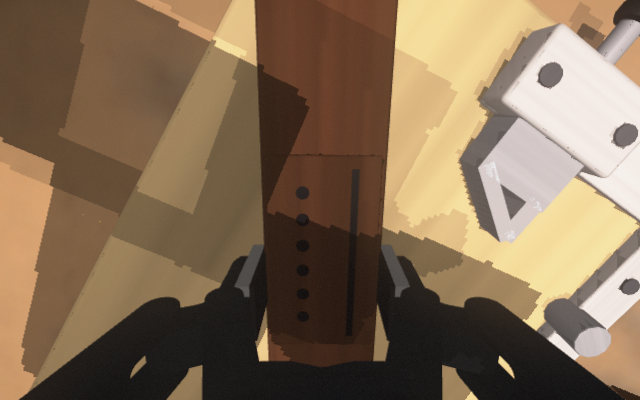

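```bash
cat > plan.py <<'E'
from h import *
import sys
R2=lambda a:np.array([[np.cos(a),-np.sin(a)],[np.sin(a),np.cos(a)]])
p0=np.array([539.54,30.47,-.129]);JY=-.140
mid=np.array([37.25,-66.5]);m=p0[:2]+R2(p0[2])@mid;jo=m-R2(JY)@mid
tj=lambda q:R2(JY).T@(np.array(q)[:2]-jo)
tw=lambda q:jo+R2(JY)@np.array(q,float)
def tool():
    o=r.get_obs();M=R.from_quat(np.roll(np.array(o["ee_rot"]),-1)).as_matrix()
    yaw=np.arctan2(M[1,1],M[0,1]);return np.array(o["position"]),yaw,M
E
python3 - <<'E'
from plan import *
P,yaw,M=tool();print("tool",P,yaw,"jig",jo)
c=r.capture("wrist")
u=np.array([-np.sin(yaw),np.cos(yaw)]);n=np.array([np.cos(yaw),np.sin(yaw)])
for uv in [(290,154),(384,156),(258,40),(397,20),(262,150),(390,150)]:
    w=onz(c,uv,33 if uv[1]>153 else 31)[:2]-P[:2];print(uv,w@n,w@u)
q=yaw-JY
cb=tj(P[:2]+10*u)
n2=np.array([np.cos(q),np.sin(q)]);u2=np.array([-np.sin(q),np.cos(q)])
print("q",q,"blank ctr jig",cb,"lateral",(mid-cb)@n2)
t=(cb-mid)@u2; tf=96+(-100+24*np.sin(q)-mid[1])/np.cos(q)
print("slide",t-tf,"heel t now",t-96)
E
python3 -m jog '0 0 -0.3 0 0 0;0 0 0 0 0 0;0 0 0 0 0 0'
```

```text
tool [499.28828369  69.29094241  16.22281231] 0.43386709613972063 jig [540.31983489  30.77795741]
(290, 154) -12.140109096282192 52.72277244307932
(384, 156) 22.81445450413773 51.94436176229081
(258, 40) -22.251987991854495 91.87259528247928
(397, 20) 25.18641745605558 98.07782944528975
(262, 150) -22.806519993047193 53.903267896603104
(390, 150) 25.321669901370615 53.86375262502196
q 0.5738670961397206 blank ctr jig [-51.43315741  40.80858211] lateral 16.2207320865716
slide 66.63879880738426 heel t now 42.26323464139631
time_s: 9.18
position: [499.3, 69.3, 16.2]
ee_rot: [0.0, 0.538, 0.843, 0.0]
wrist_force: [-0.2, 0.5, 3.7]
grip_width: 0.544
grasp_force: 61.9
```

```bash
python3 -m jog '0 0 -0.4 0 0 0;0 4 0 0 0 0;0 4 0 0 0 0;0 4 0 0 0 0;0 4.2 0 0 0 0;0 0 0 0 0 0' && python3 -m jog '-5 0 0 0 0 0;-5 0 0 0 0 0;-5 0 0 0 0 0;-5 0 0 0 0 0;-5 0 0 0 0 0;-5 0 0 0 0 0;-3 0 0 0 0 0;0 0 0 0 0 0'
cat > st.py <<'E'
from plan import *
P,yaw,M=tool();o=r.get_obs();f=np.array(o["wrist_force"])
q=yaw-JY;g=tj(P[:2])
print("t",round(o["time_s"],2),"z",P[2].round(2),"q",q.round(3),"tcp jig",g.round(1),"F jig",(R2(JY).T@f[:2]).round(1),"Fz",f[2].round(1),"F tool",(M.T@f).round(1),"mom",np.round(M.T@np.array(o["moment"]),2))
E
python3 st.py
```

```text
time_s: 9.93
position: [514.7, 76.3, 16.4]
ee_rot: [0.0, 0.538, 0.843, 0.0]
wrist_force: [-0.4, -0.0, -0.2]
grip_width: 0.542
grasp_force: 61.4
time_s: 10.92
position: [527.8, 45.9, 16.5]
ee_rot: [0.0, 0.538, 0.843, 0.0]
wrist_force: [-0.2, 0.1, -0.4]
grip_width: 0.545
grasp_force: 61.4
t 10.93 z 16.52 q 0.574 tcp jig [-14.5  13.3] F jig [-0.2  0.1] Fz -0.4 F tool [ 0.2 -0.1  0.4] mom [-0.01 -0.03  0.01]
```

```bash
python3 -m jog '-3 0 0.3 0 0 0;-3 0 0 0 0 0;-3 0 0 0 0 0;-3 0 0 0 0 0;0 0 0 0 0 0' | sed -n 4p; python3 st.py;  python3 -m jog '-3 0 0 0 0 0;-3 0 0 0 0 0;-3 0 0 0 0 0;-3 0 0 0 0 0;0 0 0 0 0 0'| sed -n 4p
python3 - <<'E'
from h import *
c=r.capture("top");save(c,"t1");c=r.capture("scene");save(c,"s1")
a=cv2.imread("pics/t1.png")[140:280,260:430];b=cv2.imread("pics/s1.png")[130:270,270:440]
cv2.imwrite("pics/ts1.png",np.hstack([cv2.resize(x,None,fx=2.3,fy=2.3,interpolation=cv2.INTER_CUBIC) for x in (a,b)]))
E
python3 st.py
```

```text
wrist_force: [1.2, -0.6, -0.0]
t 11.55 z 16.28 q 0.574 tcp jig [-7.7  3. ] F jig [ 1.3 -0.4] Fz -0.0 F tool [-1.   0.9  0. ] mom [ 0.02 -0.1  -0.04]
wrist_force: [0.1, -0.2, 1.0]
t 12.28 z 16.26 q 0.574 tcp jig [-1.3 -7.1] F jig [ 0.2 -0.2] Fz 1.7 F tool [-0.3  0.1 -1.7] mom [ 0.1  -0.12 -0.03]
```

View pics/ts1.png

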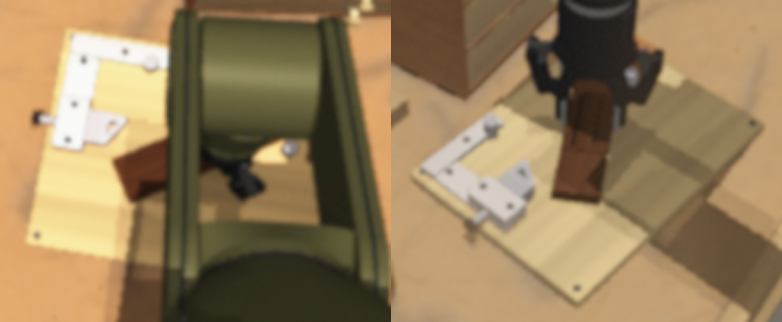

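```bash
python3 -m jog '-2 0 0 0 0 0;-2 0 0 0 0 0;-1.5 0 0 0 0 0;-1 0 0 0 0 0;0 0 0 0 0 0' | sed -n 4p; python3 st.py;  python3 -m jog '-0.5 0 0 0 0 0;-0.5 0 0 0 0 0;0 0 0 0 0 0'| sed -n 4p;python3 st.py
```

```text
wrist_force: [-0.7, 0.7, 3.6]
t 12.9 z 16.25 q 0.574 tcp jig [  2.  -12.3] F jig [-0.8  0.6] Fz 3.6 F tool [ 0.9 -0.3 -3.6] mom [0.06 0.22 0.02]
wrist_force: [-1.0, 1.9, 2.6]
t 13.28 z 16.24 q 0.574 tcp jig [  2.4 -13. ] F jig [-1.3  1.7] Fz 2.6 F tool [ 2.1 -0.1 -2.6] mom [ 0.04  0.33 -0.06]
```

```bash
python3 -m jog '-0.5 0 0 0 0 0;-0.5 0 0 0 0 0;0 0 0 0 0 0'| sed -n 4p;python3 st.py
```

```text
wrist_force: [-1.7, 2.1, 3.7]
t 13.65 z 16.23 q 0.574 tcp jig [  3.  -13.9] F jig [-1.9  1.8] Fz 3.7 F tool [ 2.6 -0.6 -3.7] mom [0.06 0.41 0.04]
```

```bash
python3 -m jog '-0.5 0 -0.3 0 0 0;-0.5 0 0 0 0 0;0 0 0 0 0 0'| sed -n 4p;python3 st.py; python3 -m jog '-0.5 0 0 0 0 0;-0.5 0 0 0 0 0;0 0 0 0 0 0'| sed -n 4p;python3 st.py
```

```text
wrist_force: [0.3, 3.3, -0.3]
t 14.03 z 16.27 q 0.574 tcp jig [  3.4 -14.6] F jig [-0.2  3.3] Fz -0.3 F tool [2.9 1.6 0.3] mom [-0.13  0.42  0.03]
wrist_force: [-1.2, 5.3, -0.4]
t 14.4 z 16.28 q 0.573 tcp jig [  3.4 -14.8] F jig [-2.   5.1] Fz -0.4 F tool [5.4 1.1 0.4] mom [-0.32  0.95 -0.  ]
```

```bash
cat > sw.py <<'E'
from plan import *
P,yaw,M=tool();q0=yaw-JY
def tcp(q):
    play=68.5*np.cos(q)+27*np.sin(q)-64
    cx=3+20*np.tan(q)+(8+play/2)/np.cos(q)
    return np.array([cx,-99.9])+R2(q)@np.array([24,86])
qs=np.linspace(q0,.12,13);W=[tj(P[:2])]+[tcp(q) for q in qs[1:]]
print(tcp(q0),W[0])
for a,b,qa,qb in zip(W,W[1:],qs,qs[1:]):
    d=b-a;print("q%.3f tcp %s: x %.2f y %.2f turn %.2f"%(qb,b.round(1),d@[-np.sin(qa),np.cos(qa)],d@[np.cos(qa),np.sin(qa)],np.degrees(qa-qb)))
E
python3 sw.py
```

```text
[  3.82412145 -14.63363104] [  3.40885871 -14.76797444]
q0.536 tcp [  6.  -13.7]: x -0.49 y 2.74 turn 2.16
q0.498 tcp [  8.2 -12.9]: x -0.42 y 2.30 turn 2.16
q0.460 tcp [ 10.4 -12.2]: x -0.45 y 2.29 turn 2.16
q0.422 tcp [ 12.6 -11.6]: x -0.49 y 2.27 turn 2.16
q0.384 tcp [ 14.9 -11.2]: x -0.53 y 2.25 turn 2.16
q0.347 tcp [ 17.2 -10.9]: x -0.56 y 2.23 turn 2.16
q0.309 tcp [ 19.5 -10.7]: x -0.60 y 2.21 turn 2.16
q0.271 tcp [ 21.7 -10.6]: x -0.63 y 2.19 turn 2.16
q0.233 tcp [ 24.  -10.7]: x -0.67 y 2.16 turn 2.16
q0.196 tcp [ 26.3 -10.9]: x -0.71 y 2.14 turn 2.16
q0.158 tcp [ 28.5 -11.2]: x -0.75 y 2.11 turn 2.16
q0.120 tcp [ 30.6 -11.6]: x -0.79 y 2.08 turn 2.16
```

```bash
python3 -m jog '0.3 2.4 0 0 0 2.16;-0.4 2.3 0 0 0 2.16;-0.45 2.3 0 0 0 2.16;0 0 0 0 0 0'|sed -n 4p; python3 st.py
```

```text
wrist_force: [1.5, 3.5, -1.0]
t 14.9 z 16.76 q 0.462 tcp jig [ 12.  -12.3] F jig [1.  3.7] Fz -1.0 F tool [2.8 2.6 1. ] mom [-0.53  0.3  -0.24]
```

```bash
python3 -m jog '0 0 0.4 0 0 0;0 0 0 0 0 0'|sed -n 4p; python3 st.py;python3 sw.py | sed -n 1,3p; python3 -m jog '-0.3 2.2 0 0 0 2.16;-0.4 2.2 0 0 0 2.16;-0.4 2.2 0 0 0 2.16;0 0 0 0 0 0;0 0 0 0 0 0'|sed -n 4p; python3 st.py
```

```text
wrist_force: [2.4, 3.5, -0.3]
t 15.15 z 16.45 q 0.461 tcp jig [ 11.4 -12.3] F jig [1.9 3.8] Fz -0.3 F tool [2.5 3.4 0.4] mom [-0.67  0.36 -0.31]
[ 10.30786093 -12.20767894] [ 11.37008522 -12.33013358]
q0.433 tcp [ 12.  -11.8]: x 0.23 y 0.82 turn 1.63
q0.404 tcp [ 13.7 -11.4]: x -0.38 y 1.70 turn 1.63
wrist_force: [-0.6, 2.5, 4.9]
t 15.78 z 16.28 q 0.348 tcp jig [ 14.8 -11. ] F jig [-1.   2.4] Fz 4.9 F tool [ 2.6 -0.1 -4.9] mom [ 0.1   0.51 -0.24]
```

```bash
python3 -m jog '-0.3 2.8 -0.3 0 0 2.16;-0.4 2.8 0 0 0 2.16;-0.5 2.6 0 0 0 2.16;0 0 0 0 0 0;0 0 0 0 0 0'|sed -n 4p; python3 st.py
```

```text
wrist_force: [-4.9, -2.4, 4.8]
t 16.4 z 16.26 q 0.235 tcp jig [ 23.2 -10.4] F jig [-4.5 -3.1] Fz 4.8 F tool [-1.9 -5.1 -4.7] mom [ 0.63 -0.3  -0.09]
```

```bash
python3 -m jog '-0.7 2.2 -0.4 0 0 2.16;-0.7 2.2 0 0 0 2.16;0 0 0 0 0 0;0 0 0 0 0 0'|sed -n 4p; python3 st.py
```

```text
wrist_force: [-0.4, -1.7, -0.6]
t 16.9 z 16.8 q 0.159 tcp jig [30.5 -9.8] F jig [-0.2 -1.8] Fz -0.6 F tool [-1.7 -0.5  0.6] mom [-0.11 -0.28  0.11]
```

```bash
python3 -m jog '-0.8 -0.8 0.4 0 0 0;-0.8 -0.5 0 0 0 0;0 0 0 0 0 0'|sed -n 4p; python3 st.py
```

```text
wrist_force: [2.3, 0.2, -2.1]
t 17.27 z 16.47 q 0.159 tcp jig [ 28.9 -11.3] F jig [2.2 0.5] Fz -2.1 F tool [0.2 2.3 2.1] mom [-0.29  0.01  0.03]
```

```bash
python3 -m jog '0 0 0.3 0 0 0;0 0 0 0 0 0;0 0 0 0 0 0;0 0 0 0 0 0' -0.6 && python3 -m jog '0 0 -10 0 0 0;0 0 -15 0 0 0;0 0 -15 0 0 0;19 -12 -5 0 0 2;19 -12 0 0 0 2;19 -12 0 0 0 2;19 -12 0 0 0 0;0 0 0 0 0 0;0 0 0 0 0 0' | sed -n 4p; python3 look2.py w4; python3 st.py;  python3 -m jog '0 0 0 0 0 0' 1 | tail -2
```

```text
time_s: 17.77
position: [566.8, 15.3, 16.1]
ee_rot: [-0.0, 0.7, 0.714, -0.0]
wrist_force: [-0.7, 0.2, 0.2]
grip_width: 0.798
grasp_force: 0.0
wrist_force: [0.7, -0.5, 0.3]
jig 0.73 [354.5 297.7] [539.1  30.8   0. ]
post 0.71 [484.2 210.6] [624.6  86.7   0. ]
stop_mark 0.85 [485.4 208.7] [618.1  93.7  15. ]
catch_mark 0.67 [397.3 315.5] [561.1  40.   35. ]
blank 0.83 [400.4 317. ] [567.   23.8  15. ]
blank_tip 0.91 [395.1 170.5] [565.9 121.1  15. ]
19.35 [521.60644668  92.53803539  61.00467915] [-5.48830720e-05  7.36825602e-01  6.76082852e-01 -8.51064313e-05] [ 9.58487933e-02  4.34626753e-01  1.81430078e+00 -1.91785778e-05
  8.92867103e-01  1.81790480e-01] [ 0.09439947  0.91284408 -0.38006825]
t 19.35 z 61.0 q 0.054 tcp jig [-27.1  58.5] F jig [-0.   0.9] Fz -0.4 F tool [0.9 0.  0.4] mom [-0.03  0.   -0.01]
grip_width: 0.601
grasp_force: 0.0
```

View pics/w4.png

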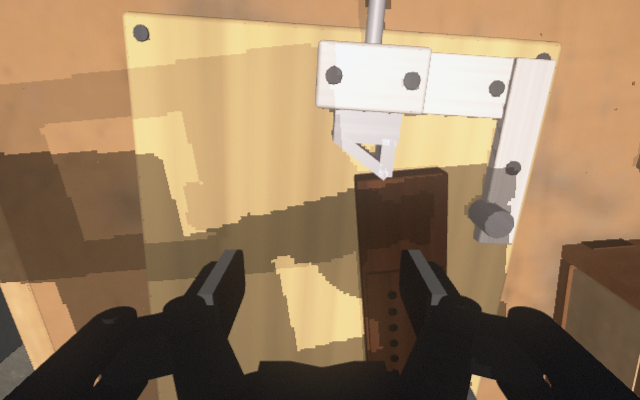

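Run:
```python
from plan import *
c=dict(np.load("pics/w4.npz"))
for n,uv,z in [("tip-",(357,180),31),("tip+",(447,170),31),("side-",(364,270),31),("nose",(387,180),35),("nose back bottom",(401,128),35),("stop top",(498,224),37),("board TL",(124,13),15),("board TR",(560,43),15),("brkt inner end",(474,243),23)]:
    print(n,tj(onz(c,uv,z)).round(1))
```

```text
tip- [-10.3  90.3]
tip+ [35.9 98.1]
side- [-1.9 38.1]
nose [ 4.6 92.1]
nose back bottom [  8.5 118.5]
stop top [65. 72.]
board TL [-131.4  165.5]
board TR [ 89.3 163.8]
brkt inner end [61.5 54.5]
```

```bash
python3 -m jog '0 -2 0 0 0 0;0 0 0 0 0 0;0 0 0 0 0 0;0 0 10 0 0 0;0 0 15 0 0 0;0 0 10 0 0 0;0 0 5 0 0 0;0 0 0 0 0 0' 1; python3 st.py
```

```text
time_s: 20.48
position: [519.2, 92.9, 20.4]
ee_rot: [-0.0, 0.737, 0.676, -0.001]
wrist_force: [-0.2, 0.2, -0.4]
grip_width: -0.002
grasp_force: 0.0
t 20.48 z 20.43 q 0.054 tcp jig [-29.6  58.6] F jig [-0.2  0.2] Fz -0.4 F tool [ 0.2 -0.2  0.4] mom [0.01 0.02 0.01]
```

```bash
python3 -m jog '0 2.5 0 0 0 0;0 2.5 0 0 0 0;-0.3 2.5 0 0 0 0;-0.3 2 0 0 0 0;0 0 0 0 0 0'|sed -n 4p; python3 st.py; python3 -m jog '-0.3 1 0 0 0 0;-0.3 1 0 0 0 0;-0.3 1 0 0 0 0;0 0 0 0 0 0'|sed -n 4p; python3 st.py
```

```text
wrist_force: [0.2, -0.7, -0.2]
t 21.1 z 21.2 q 0.054 tcp jig [-19.5  58.6] F jig [ 0.3 -0.7] Fz -0.2 F tool [-0.7  0.2  0.2] mom [-0.05 -0.01 -0.03]
wrist_force: [-0.8, 1.8, 0.3]
t 21.6 z 21.03 q 0.054 tcp jig [-16.8  57.9] F jig [-1.   1.6] Fz 0.3 F tool [ 1.7 -1.  -0.3] mom [ 0.19  0.07 -0.01]
```

```bash
python3 -m jog '-0.2 1 0 0 0 0;-0.2 1 0 0 0 0;-0.2 1 0 0 0 0;0 0 0 0 0 0'|sed -n 4p; python3 st.py; python3 -m jog '-0.1 1 0 0 0 0;-0.1 1 0 0 0 0;-0.1 1 0 0 0 0;0 0 0 0 0 0'|sed -n 4p; python3 st.py
```

```text
wrist_force: [-0.1, 0.4, 0.3]
t 22.1 z 21.14 q 0.054 tcp jig [-13.4  57.4] F jig [-0.2  0.4] Fz 0.3 F tool [ 0.4 -0.2 -0.3] mom [ 0.13  0.09 -0.02]
wrist_force: [-0.5, 0.7, -0.0]
t 22.6 z 21.1 q 0.054 tcp jig [-10.5  57.3] F jig [-0.6  0.6] Fz -0.0 F tool [ 0.7 -0.6  0. ] mom [ 0.09  0.1  -0.06]
```

```bash
for i in 1; do python3 -m jog '0 1 0 0 0 0;0 1 0 0 0 0;0 0.5 0 0 0 0;0 0 0 0 0 0'|sed -n 4p; python3 st.py; python3 -m jog '0 0.5 0 0 0 0;0 0.5 0 0 0 0;0 0 0 0 0 0'|sed -n 4p; python3 st.py; done
```

```text
wrist_force: [-0.8, 1.2, -0.5]
t 23.1 z 21.11 q 0.055 tcp jig [-8.  57.4] F jig [-1.   1.1] Fz -0.5 F tool [ 1.1 -0.9  0.5] mom [0.18 0.17 0.01]
wrist_force: [-0.8, -0.7, 0.3]
t 23.48 z 21.22 q 0.055 tcp jig [-6.4 57.4] F jig [-0.7 -0.8] Fz 0.3 F tool [-0.8 -0.7 -0.3] mom [ 0.09 -0.02 -0.01]
```

```bash
python3 -m jog '0 0.5 0 0 0 0;0 0.5 0 0 0 0;0 0 0 0 0 0'|sed -n 4p; python3 st.py; python3 -m jog '0 0.5 0 0 0 0;0 0.5 0 0 0 0;0 0 0 0 0 0'|sed -n 4p; python3 st.py; python3 look2.py w5
```

```text
wrist_force: [-1.3, -1.2, 0.2]
t 23.85 z 21.09 q 0.055 tcp jig [-6.2 57.4] F jig [-1.1 -1.3] Fz 0.2 F tool [-1.3 -1.2 -0.2] mom [0.14 0.   0.03]
wrist_force: [-1.3, -1.0, -0.0]
t 24.23 z 21.06 q 0.055 tcp jig [-5.2 57.6] F jig [-1.2 -1.2] Fz -0.0 F tool [-1.1 -1.3  0. ] mom [ 0.19 -0.02  0.  ]
jig 0.79 [322.2 334.7] [537.8  31.2   0. ]
stop_mark 0.68 [481.4 234.3] [618.2  92.6  15. ]
blank_tip 0.58 [402.6 186.8] [581.7 119.   15. ]
24.675 [543.18638097  88.50369197  21.06081385] [-3.60476729e-05  7.36668232e-01  6.76254322e-01 -7.37610192e-05] [ 8.47835131e-02  5.13074095e-01  1.80479702e+00 -4.51806264e-05
  8.23882354e-01  1.70278389e-01] [-1.4762091  -0.12138237  0.56827155]
```

View pics/w5.png

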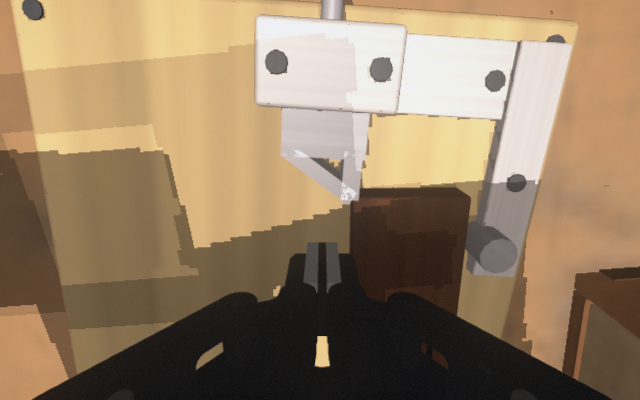

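```bash
for i in 1; do python3 -m jog '0 0.5 0 0 0 0;0 0.5 0 0 0 0;0 0 0 0 0 0'|sed -n 4p; python3 st.py; python3 -m jog '0 0.5 0 0 0 0;0 0.5 0 0 0 0;0 0 0 0 0 0'|sed -n 4p; python3 st.py;python3 -m jog '0 0.5 0 0 0 0;0 0.5 0 0 0 0;0 0 0 0 0 0'|sed -n 4p; python3 st.py; done
```

```text
wrist_force: [-0.6, -0.0, 0.2]
t 25.05 z 21.22 q 0.054 tcp jig [-3.6 57.8] F jig [-0.6 -0.1] Fz 0.2 F tool [-0.1 -0.6 -0.2] mom [ 0.09 -0.01 -0.05]
wrist_force: [0.3, 0.1, -0.1]
t 25.43 z 21.16 q 0.054 tcp jig [-2.9 57.8] F jig [0.3 0.1] Fz -0.1 F tool [0.1 0.3 0.1] mom [ 0.03  0.05 -0.03]
wrist_force: [-0.4, 0.4, 0.0]
t 25.8 z 21.12 q 0.054 tcp jig [-2.2 57.8] F jig [-0.5  0.3] Fz 0.0 F tool [ 0.3 -0.4 -0. ] mom [0.08 0.06 0.01]
```

```bash
for i in 1; do python3 -m jog '0 0.5 0 0 0 0;0 0.5 0 0 0 0;0 0 0 0 0 0'|sed -n 4p; python3 st.py; python3 -m jog '0 0.5 0 0 0 0;0 0.5 0 0 0 0;0 0 0 0 0 0'|sed -n 4p; python3 st.py;done; python3 look2.py w6
```

```text
wrist_force: [-4.4, 0.0, 2.9]
t 26.18 z 21.03 q 0.054 tcp jig [-2.  57.8] F jig [-4.3 -0.6] Fz 2.9 F tool [-0.3 -4.4 -2.9] mom [ 0.51  0.11 -0.05]
wrist_force: [-5.6, 1.4, 4.8]
t 26.55 z 20.96 q 0.054 tcp jig [-1.9 57.8] F jig [-5.8  0.6] Fz 4.8 F tool [ 1.  -5.8 -4.8] mom [ 0.89  0.21 -0.01]
jig 0.65 [316.6 332.2] [538.  33.   0.]
post 0.16 [355.7 217.2] [564.1 100.4   0. ]
stop_mark 0.82 [474.5 235.6] [618.2  92.1  15. ]
catch_mark 0.77 [357.2 216.1] [562.3 114.   35. ]
blank_tip 0.78 [403.3 189.3] [585.2 117.6  15. ]
27.0 [546.52413553  88.23775961  20.97186865] [-0.00107037  0.73670156  0.67621634 -0.00106722] [8.35101384e-02 5.17269066e-01 1.79524306e+00 5.20987383e-04
 8.32078957e-01 1.68723977e-01] [-6.01768087  1.6477661   4.3519173 ]
```

View pics/w6.png

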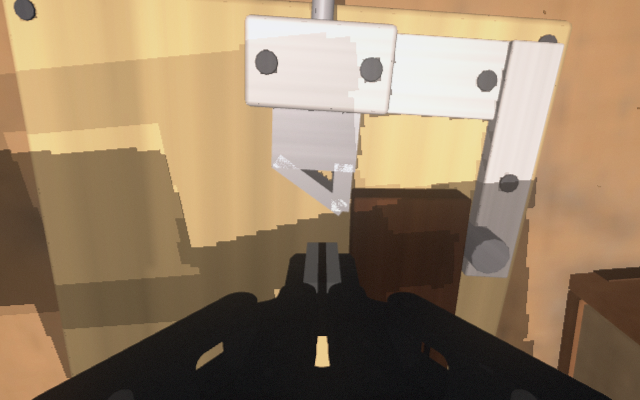

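```bash
python3 -m jog '0 0.5 -0.4 0 0 0;0 0.5 -0.4 0 0 0;0 0 0 0 0 0'|sed -n 4p; python3 st.py
```

```text
wrist_force: [-6.5, 2.2, 0.8]
t 27.38 z 21.15 q 0.054 tcp jig [-1.8 57.6] F jig [-6.7  1.3] Fz 0.8 F tool [ 1.6 -6.7 -0.8] mom [0.95 0.15 0.04]
```

```bash
python3 -m jog '0 0.6 -0.1 0 0 0;0 0.6 -0.1 0 0 0;0 0 0 0 0 0'|sed -n 4p; python3 st.py
```

```text
wrist_force: [-7.8, 2.6, 1.9]
t 27.75 z 21.14 q 0.054 tcp jig [-1.8 57.6] F jig [-8.1  1.5] Fz 1.9 F tool [ 1.9 -8.  -1.8] mom [ 1.2   0.26 -0.06]
```

```bash
python3 -m jog '0 0.8 -0.1 0 0 0;0 0.8 -0.1 0 0 0;0 0 0 0 0 0;0 0 0 0 0 0'|sed -n 4p; python3 st.py
```

```text
wrist_force: [-9.4, 2.8, 3.1]
t 28.25 z 21.14 q 0.054 tcp jig [-1.6 57.6] F jig [-9.7  1.5] Fz 3.1 F tool [ 2.  -9.7 -3. ] mom [ 1.52  0.32 -0.03]
```

```bash
python3 -m jog '0 0.7 -0.3 0 0 0;0 0.7 -0.3 0 0 0;0 0.4 0 0 0 0;0 0 0 0 0 0'|sed -n 4p; python3 st.py
```

```text
wrist_force: [-11.0, 3.5, 2.1]
t 28.75 z 21.19 q 0.054 tcp jig [-1.6 57.6] F jig [-11.4   1.9] Fz 2.1 F tool [  2.6 -11.3  -2. ] mom [1.9  0.38 0.02]
```

```bash
python3 -m jog '0 0.5 -0.1 0 0 0;0 0 0 0 0 0;0 0 0 0 0 0;0 0 0 0 0 0'|sed -n 4p; python3 st.py; python3 -m jog '0 -2 0 0 0 0;0 -2 0 0 0 0;0 -3 0 0 0 0;0 -4 0 0 0 0;0 -5 0 0 0 0;0 0 -15 0 0 0;0 0 -40 0 0 0;0 0 -50 0 0 0;-25 0 -50 0 0 0;-50 0 -20 0 0 0;-50 0 0 0 0 0;0 0 0 0 0 0;0 0 0 0 0 0' | sed -n 2,4p; python3 look2.py w7
```

```text
wrist_force: [-12.9, 3.9, 3.5]
t 29.25 z 21.19 q 0.054 tcp jig [-1.5 57.6] F jig [-13.3   2.1] Fz 3.5 F tool [  2.8 -13.2  -3.3] mom [ 1.99  0.45 -0.07]
position: [527.9, -35.5, 198.8]
ee_rot: [0.0, 0.737, 0.676, 0.001]
wrist_force: [0.1, 0.0, 0.4]
jig 0.81 [326.2  99.2] [537.7  32.6   0. ]
post 0.87 [327.6 182.2] [532.3 -49.3   0. ]
guard_pin 0.89 [399.9 160.1] [606.9 -32.8   0. ]
stop_mark 0.58 [412.5  17.9] [617.2  93.5  15. ]
stop_mark 0.55 [327.2 183.1] [531.9 -46.3  15. ]
blank 0.69 [366.9 105.3] [574.5  24.2  15. ]
blank_heel 0.59 [366.2 201. ] [569.2 -68.1  15. ]
31.325 [527.71254779 -35.00699021 197.82398424] [-1.76002754e-04  7.36339627e-01  6.76612085e-01 -9.76355594e-05] [-1.46166847e-01  2.72102982e-01  1.64999143e+00  7.46349269e-05
  1.21989463e+00 -6.16998845e-02] [ 0.71290222 -0.36208688  0.51919771]
```

View pics/w7.png

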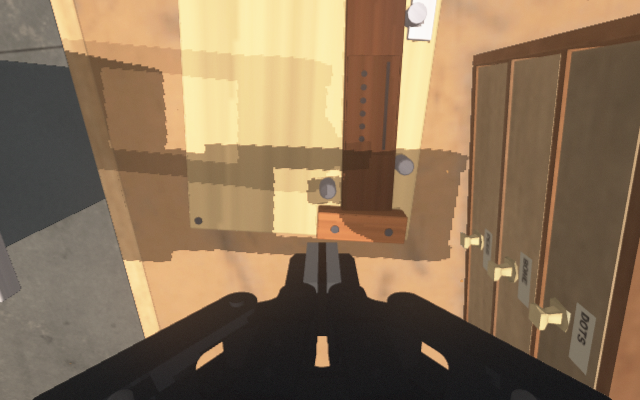

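Run:
```python
from plan import *
c=dict(np.load("pics/w7.npz"))
for n,uv,z in [("heel net",(366.2,201),15),("blank net",(366.9,105.3),15),("heel- top",(343,206),31),("heel+ top",(391,211),31),("side- up",(346,20),31),("side+ up",(402,60),31),("stop",(418,14),37),("block edge L",(320,207),39)]:
    print(n,tj(onz(c,uv,z)).round(1))
c=r.capture("top");print([tj(onz(c,d["uv"],35)).round(1) for d in r.spot_point("top","catch_mark")[:1]])
c=r.capture("scene");save(c,"s9")
```

```text
heel net [ 42.4 -93.9]
blank net [34.7 -1.8]
heel- top [ 18.3 -95.1]
heel+ top [ 64.6 -97.8]
side- up [ 9.4 65.1]
side+ up [58.9 37.1]
stop [66.3 71.4]
block edge L [ -3.7 -94.6]
[array([-0.6, 90.3])]
```

```bash
python3 -c "
from station import r
print(r.hand_in())"
```

```text
the job is handed in; nothing more can be done
None
```

The blank is in the jig with its heel at the block between the pegs, pressed against the stop at about 13 N with the catch seen sprung out behind it, then released and handed in at about 31 s; the hand-in call returned no verdict.

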